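# Open the filter lid of the bench dust extractor

### The job

The filter of the dust extractor is to be emptied of precious-metal dust. Switch the extractor off at its red rocker first; then press the orange snap tab fully in so that the black filter lid springs loose, and push the lid along its rails by the grey thumb ledge until the filter is completely uncovered. The dusty lid must stay flat on the extractor's deck - push it only, never lift it - and leave the things lying around where they are; finish with the tab sprung back out.

Things in the scene. Friction and masses are not known exactly. Their poses are not given: they have to be found in the camera images.
- dust_extractor: Low light-grey box, 136 (x) x 300 (y) x 62 mm high, fixed on the bench; a black battery pack adds 17 mm at its +y end. Origin: centre of its underside; at yaw 0 its x points away from the robot, y left; yaw up to 0.4 rad either way. Offsets below are mm in its frame. Fixed black spring barrels 15 (x) x 34 (y), 11 high, stand on the deck at (40, 73.5) and (-40, 73.5).
- filter_opening (a point): Centre of the filter opening (76 along x, 56 along y, so y -26..30 of the extractor), at deck height, 62 mm above the bench; the pale pleated filter lies in it, hidden by the lid at the start.
- end_stop (a point): On the deck at the inner face of the aluminium end stop, y = -144; the opened lid belongs between it and the opening. Aluminium rails 9.5 mm high, inner faces 103 mm apart, guide the lid from its seat to here; at y 6..42 lips on them (11 mm above the deck, |x| over 46.6) hold the seated lid down.
- power_rocker (a joint): Red rocker switch, 37 long (along the extractor's x), 18 wide, centre at (-34, 122), rocking about the y axis. 0 rad = on: its -x end (nearest the robot) stands raised. 0.4 rad = off: that end pressed down. It stays where it is left; about 1.6 N on the end moves it. Its bezel stands 1.5 mm above the deck.
- rocker_raised_end (a point): On top of the rocker, 2.5 mm in from its -x end, 12 mm above the deck while on, 5.5 mm when off. Pressing straight down here, or up to 5 mm farther toward -x with a broad fingertip, turns it off. Moves with the rocker.
- snap_tab (a joint): Sprung orange snap tab, slides straight down. 0 m = out, 0.008 = fully in; 2 N to start, 5.2 N fully in, springs back when let go. Its tooth stands in a slot at the lid's +y edge and locks the lid; pressed in over 5.5 mm it lets go and sprung pins throw the lid about 13 mm toward the extractor's -y, past the tooth, so the tab can then be let go.
- snap_tab_pad (a point): Centre of the top face of the tab's ribbed pad, 26 x 26 mm, at (0, 75), 11 mm above the deck when out, 3 mm when fully in. Moves with the tab.
- filter_lid: Loose black slotted lid, 100 (x) x 96 (y) x 6 mm thick, 0.1 to 0.18 kg, flat on the deck between the rails. Origin: centre of its underside; axes as the extractor's. It starts at (0, 2.5) of the extractor; the filter is uncovered when its origin is at y = -74 or beyond; it meets the end stop at y = -96.
- lid_ledge (a point): Middle of the +y face of the lid's upright grey thumb ledge (62 mm along x, 6 thick), 6 mm above the lid's top; the ledge's top is 12 mm above the lid's top. Push here toward the extractor's -y, with 1 to 3 N; from the +y side there is 33 mm of flat lid in front of this face.
- brass_brush: Brass scratch brush with wooden back, 14 x 175 x 22 mm, lies behind the extractor, a bystander. Origin: centre of its underside, long axis y.
- silver_cuff: Hammered silver cuff bracelet, 54 x 59 x 22 mm, a bystander on the bench. Origin: centre of its underside.
- tweezers: Steel tweezers, 13 x 122 x 9 mm, a bystander on the bench. Origin: centre of the underside, long axis y.
- loupe_glass: Round magnifier with a black folding handle, 42 x 87 x 9 mm, a bystander on the bench. Origin: centre of its underside.

How it is judged:
On the way, in this order (a step that is already met when the one before it is completed fails the run):
1. the extractor is switched off at the rocker while the lid is still seated (value of joint power_rocker above 0.32 rad and y of filter_lid in the frame of dust_extractor above -0.002 m), for 0.1 s.
2. the snap tab is pressed in (value of joint power_rocker above 0.3 rad and value of joint snap_tab above 0.0055 m), for 0.1 s.
3. the lid is pushed off the filter (y of filter_lid in the frame of dust_extractor below -0.072 m), for 0.1 s.
At the end, for the whole second after the job is handed in: Rocker off (over 0.3 rad), snap tab sprung back out (under 1.5 mm), the lid at rest flat on the deck between the rails (within 4 mm of deck height, tilted under 0.06 rad) with its origin 72 to 101 mm to the -y side of the extractor's origin, so that the filter is fully uncovered (value of joint power_rocker above 0.3 rad and value of joint snap_tab below 0.0015 m and y of filter_lid in the frame of dust_extractor between -0.101 and -0.072 m and x of filter_lid in the frame of dust_extractor between -0.006 and 0.006 m and z of filter_lid in the frame of dust_extractor between 0.058 and 0.066 m and angle between filter_lid's own z axis and vertical below 0.06 rad and linear speed of filter_lid below 0.01 m/s); the robot touches nothing.
It fails at once if the snap tab is pressed in while the extractor is still on (value of joint snap_tab above 0.004 m and value of joint power_rocker below 0.25 rad).
It fails at once if the lid is lifted (8 mm off the deck) or tipped (0.15 rad) (z of filter_lid in the frame of dust_extractor above 0.07 m or angle between filter_lid's own z axis and vertical above 0.15 rad).
It fails at once if a thing lying around is moved by more than 20 mm (distance of any of brass_brush, silver_cuff, tweezers, loupe_glass from where it was at the start of the episode above 0.02 m).
It also fails if it takes over 38 s, if anything falls off the work surface, if the arm or the gripper's body presses on something with over 40 N, if the wrist force passes 120 N, or if a joint passes its speed limit or range.

### The arm

A 6-joint arm with a two-finger parallel gripper is mounted at the origin on a cart in front of the work surface, level with it; the furniture and walls round the work are solid. World frame = base frame: x ahead of the robot, y to its left, z up, the work surface at z = 0. Lengths are in m, angles in rad, forces in N, time in s.
With the tool pointing down it reaches from about 0.3 to 0.875 m from the base axis. Payload 6.4 kg.
Tool frame: the origin (TCP) lies at the very end of the fingers, on their centre line; the grasp point (between the pads) lies 19 mm behind it; z points along the fingers, y is the direction in which the jaws open and shut (so a half turn about z gives the same grasp; the last joint's range is limited). The gripper opens to 85 mm and grips with 20 to 120 N. Pads are 22 mm wide; open, the fingers measure 114 mm over their backs; the gripper's body (76 mm by 85 mm) begins 54 mm behind the grasp point. The pads swing forward as they close: fully open they stand 13 mm farther back than shut.
Start: joints at [1.067, 0.181, 1.607, -0, 1.354, -0.206], TCP at [0.169, 0.55, 0.231] pointing down, gripper open.
Joint ranges: [-2.99, 2.99], [-0.89, 2.07], [0.3, 2.58], [-1.14, 4.28], [0, 2.63], [-3.12, 3.12]. Speed limits (rad/s): [2.57, 2.57, 3.01, 3.14, 3.14, 3.14].

### API

Orientations are given as a unit quaternion [w, x, y, z].
In Python, from bench import * gives the robot as it stands.
- The arm moves only by the tool arm_command, never from a script. Its argument "motion" is text: rows parted by semicolons, each of 7 numbers parted by spaces: the shift along the tool's x, y, z in units of 0.2 m (1.0 is 0.2 m), then the turn, a rotation vector about the tool's x, y, z in units of 60 degrees (1.0 is 60 degrees), then the opening, from 0 (shut) to 1 (fully open). In form: tx ty tz ax ay az grip; .... A call has 1 to 10 rows; each row shifts and turns the pose as measured when the row begins, along the tool's axes as they then stand; what a row does not reach is not made up. A row lasts 1/12 s, in which the tool goes at most 41.7 mm and 7.16 degrees, less where a joint would pass 70% of its speed; a pose out of reach is approached as far as the arm can. A call with a number of a shift or a turn outside -1 to 1 is refused whole. A call with a gripper value outside its range is refused whole. The fingers move at their own pace and stop on an object; the grip force is fixed at half the most. Time passes only in rows, so rows that do not move let the fingers close. It gives the time, the measured TCP pose, the force and the opening at its end, in the units of the state.
- get_obs(): the state, without advancing time (a new reading comes with each control period).
- camera(name): name is "scene" or "side" or "wrist"; returns a dict with "img" (384x512x3 uint8, red, green, blue), "intrinsics" (3x3 intrinsics, pixels), "pose" (4x4, takes a point from camera to world coordinates); the wrist camera has in their place "mount" (4x4, takes a point from camera to tool coordinates, whose origin is the TCP and whose axes are the flange's). Camera axes: x right, y down, z forward; pixel columns grow to the right and rows downward; lengths in m; the calibration is good to about 2 mm. A picture is of the moment at which its call begins: read the wrist's pose just before it. There is no depth.
- hand_in(): hands the job in, once; it reports no verdict.
Trained networks look in the newest picture that a camera, given by its name, has taken for a name from the list of things; names that differ only in an ending like _2 or _b are one class to them, and where a whole thing is asked for, a point or a joint stands for the part that bears it (a point fixed in the world has none). Each returns a list of dicts, best first, with "conf" (0 to 1); they miss things now and then, are a little off and sometimes report something else, mostly with a low value. They report only what shows in the picture. A call takes as long as a camera call.
- search_frame(camera, target): "box" ([left, top, right, bottom] in pixels, round what is visible of it).
The state is a dict: "time_s": time; "q": joint angles; "dq": joint speeds; "joint_efforts": joint torques, N m; "eef_pos": TCP position; "eef_rot": TCP orientation; "wrist_force": force on the tool from outside, world axes, zero at the start; "torque": the same for the moment, N m; "opening": opening from 0.0 (shut) to 1.0 (fully open).
Only numpy, scipy, OpenCV 4.12 (cv2) and the standard library are available. Lean on these libraries where they do the work, as an engineer would, in place of code of your own. Each camera call takes 0.05 s, during which the arm holds its last target.

## Working session

There is one attempt and no reset: what is moved stays moved. The work goes in short steps, Python scripts to look and compute and a tool call to move; the robot and the scene stay as the last step left them, time stands still between calls to the robot, and variables do not carry over. Pictures are saved under pics/ and viewed, and the job is handed in when it is done.

Besides the shell and the picture viewer there is one more tool, called after "Call:" by a JSON object that holds its "fn" and its "kwargs", one argument or row to a line. arm_command: Moves the arm, as the interface text tells. Shifts and turns lie within -1 to 1; 1 stands for 0.2 m of shift or 60 degrees of turn. Its arguments: {"type":"object","properties":{"motion":{"type":"string"}},"required":["motion"]}

```bash
mkdir -p pics; ls; python3 - <<'E'
from bench import *
import cv2
o=get_obs();print({k:o[k] for k in('time_s','eef_pos','eef_rot','opening','wrist_force')})
for n in('scene','side','wrist'):
    c=camera(n);cv2.imwrite(f'pics/{n}0.png',c['img'][:,:,::-1])
    print(n,c['intrinsics'].tolist() if hasattr(c['intrinsics'],'tolist') else c['intrinsics']);import numpy as np;print(np.round(c.get('pose',c.get('mount')),4).tolist())
    for t in('dust_extractor','power_rocker','snap_tab','lid_ledge','filter_lid'):
        print(t,[(np.round(d['box']).tolist(),round(d['conf'],2)) for d in search_frame(n,t)[:2]])
E
```

```text
pics
{'time_s': 0.0, 'eef_pos': array([0.16844087, 0.54920682, 0.23039569]), 'eef_rot': array([-3.00885486e-04,  1.48340476e-01,  9.88935964e-01, -8.19452215e-04]), 'opening': 1.0040710862744215, 'wrist_force': array([-0.35785784, -0.13144768, -1.08668442])}
scene [[402.52766348419215, 0.0, 247.54853226690634], [0.0, 402.52766348419215, 190.80927933100165], [0.0, 0.0, 1.0]]
[[0.6652, -0.3535, 0.6576, -0.2478], [-0.7466, -0.3261, 0.5799, -0.916], [0.0095, -0.8767, -0.4809, 0.6871], [0.0, 0.0, 0.0, 1.0]]
dust_extractor [([167.0, 168.0, 263.0, 218.0], 0.94)]
power_rocker []
snap_tab [([194.0, 176.0, 202.0, 180.0], 0.42)]
lid_ledge [([202.0, 174.0, 234.0, 192.0], 0.57), ([166.0, 168.0, 266.0, 216.0], 0.54)]
filter_lid [([199.0, 174.0, 232.0, 189.0], 0.83)]
side [[447.680831927802, 0.0, 257.6737438935508], [0.0, 447.680831927802, 187.1416418672007], [0.0, 0.0, 1.0]]
[[0.997, 0.0364, -0.0684, 0.6844], [0.0759, -0.637, 0.7671, -1.0782], [-0.0157, -0.77, -0.6379, 0.8083], [0.0, 0.0, 0.0, 1.0]]
dust_extractor [([220.0, 126.0, 294.0, 210.0], 0.65)]
power_rocker [([229.0, 134.0, 238.0, 138.0], 0.62), ([220.0, 127.0, 292.0, 208.0], 0.31)]
snap_tab [([242.0, 138.0, 251.0, 149.0], 0.53)]
lid_ledge [([235.0, 143.0, 272.0, 170.0], 0.65)]
filter_lid [([233.0, 146.0, 275.0, 170.0], 0.92)]
wrist [[287.26151407721545, 0.0, 251.0998333425792], [0.0, 287.26151407721545, 189.5717203255816], [0.0, 0.0, 1.0]]
[[-0.0002, -0.9626, -0.271, 0.0688], [1.0, -0.0002, -0.0001, -0.0001], [0.0, -0.271, 0.9626, -0.1435], [0.0, 0.0, 0.0, 1.0]]
dust_extractor []
power_rocker []
snap_tab []
lid_ledge []
filter_lid []
```

```bash
python3 - <<'E'
import cv2
a=cv2.imread('pics/scene0.png');b=cv2.imread('pics/side0.png')
cv2.imwrite('pics/sc1.png',cv2.resize(a[150:240,140:320],None,fx=4,fy=4,interpolation=2))
cv2.imwrite('pics/sd1.png',cv2.resize(b[100:240,180:360],None,fx=4,fy=4,interpolation=2))
E
```

```text
(no output)
```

View pics/scene0.png

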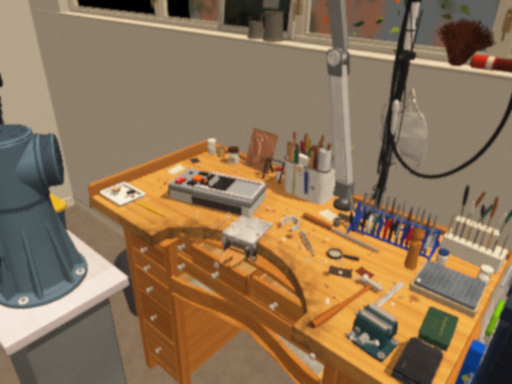

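View pics/sc1.png

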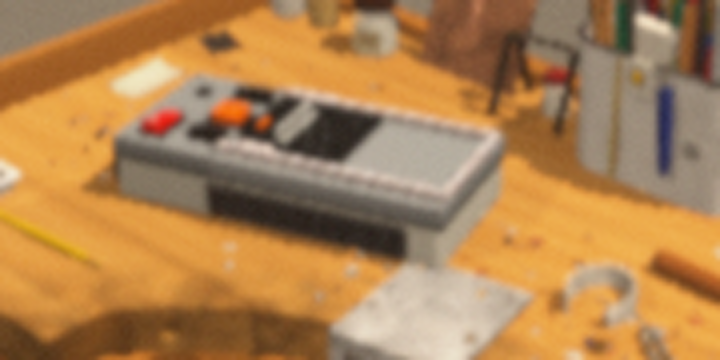

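View pics/sd1.png

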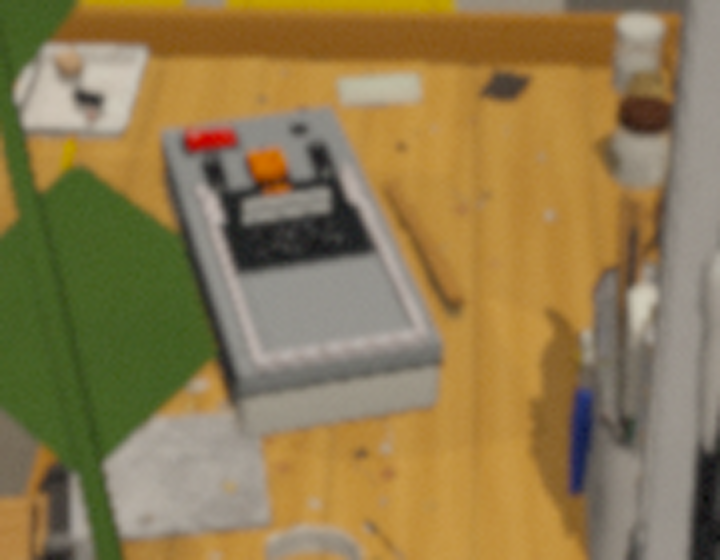

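View pics/side0.png

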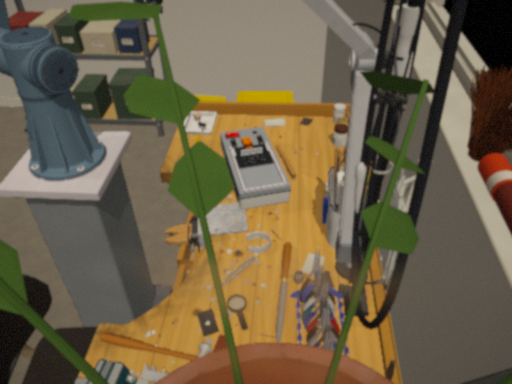

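The pictures show the extractor in mid-bench. In the side crop the rocker is at (210,140), the tab at (268,165) and the deck corners are at (162,132), (335,108), (440,352) and (232,378). I'll fit a rough pose, then look with the wrist camera.

```bash
cat > h.py <<'E'
import numpy as np
from scipy.spatial.transform import Rotation as R
from scipy.optimize import least_squares
def proj(K,P,X):
    X=np.atleast_2d(X);T=np.linalg.inv(P);c=X@T[:3,:3].T+T[:3,3]
    return np.c_[K[0,0]*c[:,0]/c[:,2]+K[0,2],K[1,1]*c[:,1]/c[:,2]+K[1,2]]
def toW(p,L):
    x,y,a=p;L=np.atleast_2d(L)/1000.
    return np.c_[x+np.cos(a)*L[:,0]-np.sin(a)*L[:,1],y+np.sin(a)*L[:,0]+np.cos(a)*L[:,1],L[:,2]]
def Trot(o):
    w,x,y,z=o['eef_rot'];M=np.eye(4);M[:3,:3]=R.from_quat([x,y,z,w]).as_matrix();M[:3,3]=o['eef_pos'];return M
def cfit(views,p0):
    # views: list of (K,P,L,px)
    f=lambda p:np.concatenate([(proj(K,P,toW(p,L))-px).ravel() for K,P,L,px in views])
    s=least_squares(f,p0,loss='soft_l1');return s.x,f(s.x)
E
python3 - <<'E'
from bench import *
from h import *
c=camera('side');K=np.array(c['intrinsics']);P=np.array(c['pose'])
px=np.array([(162,132),(335,108),(440,352),(232,378),(210,140),(268,165)])/4+[180,100]
L=np.array([(-68,150,62),(68,150,62),(68,-150,62),(-68,-150,62),(-34,122,68),(0,75,73)])
c=camera('scene');K2=np.array(c['intrinsics']);P2=np.array(c['pose'])
px2=np.array([(162,122),(232,112),(118,137),(502,132)])/4+[140,150]
L2=np.array([(-34,122,68),(0,75,73),(-68,150,62),(68,-150,62)])
p,r=cfit([(K,P,L,px),(K2,P2,L2,px2)],[.6,.2,.3]);print(p,np.round(r,1))
print(toW(p,[(-49,122,74),(0,75,73),(0,30,74)]))
o=get_obs();M=Trot(o);print(np.round(M,3))
E
```

```text
[ 0.57880612 -0.05316003  0.29563119] [-0.3  0.3 -0.3  0.6 -0.4 -0.6  0.4  0.9  0.1  0.1 -0.3 -0.6  0.3 -2.
 -0.  -2.2 -1.3 -1.7  1.3  0.7]
[[ 0.49638788  0.04927158  0.074     ]
 [ 0.55695534  0.01858635  0.073     ]
 [ 0.57006581 -0.02446148  0.074     ]]
[[-0.956  0.293 -0.     0.169]
 [ 0.293  0.956 -0.     0.55 ]
 [-0.    -0.    -1.     0.231]
 [ 0.     0.     0.     1.   ]]
```

Call:
{"fn": "arm_command", "kwargs": {
  "motion": "-0.16 -0.12 0 0 0 0 0;-0.16 -0.12 0 0 0 0 0;-0.16 -0.12 0 0 0 0 0;-0.16 -0.12 0 0 0 0 0;-0.16 -0.12 0 0 0 0 0;-0.16 -0.12 0 0 0 0 0;-0.16 -0.12 0 0 0 0 0;-0.16 -0.12 0 0 0 0 0;-0.16 -0.12 0 0 0 0 0;-0.16 -0.12 0 0 0 0 0"
}}

```text
time_s: 1.83
eef_pos: [0.4092, 0.2206, 0.2315]
eef_rot: [0.001, 0.141, 0.99, 0.003]
wrist_force: [-0.3, 0.5, 0.1]
opening: -0.001
```

Call:
{"fn": "arm_command", "kwargs": {
  "motion": "0 0 0 0 0 -0.115 0;0 0 0 0 0 -0.115 0;0 0 0 0 0 -0.115 0;0 0 0 0 0 -0.115 0;0 0 0 0 0 -0.115 0;-0.03 -0.2 0 0 0 0 0;-0.03 -0.2 0 0 0 0 0;-0.03 -0.2 0 0 0 0 0;-0.03 -0.2 0 0 0 0 0;-0.03 -0.2 0 0 0 0 0"
}}

```text
time_s: 2.67
eef_pos: [0.5107, 0.0332, 0.2337]
eef_rot: [0.005, -0.174, 0.985, 0.002]
wrist_force: [0.5, 0.2, 0.8]
opening: 0.002
```

```bash
cat > look.py <<'E'
from bench import *
from h import *
import cv2,sys
n=sys.argv[1]
o=get_obs();M=Trot(o);c=camera('wrist')
cv2.imwrite(f'pics/{n}.png',c['img'][:,:,::-1])
np.savez(f'{n}.npz',K=c['intrinsics'],P=M@np.array(c['mount']))
print(round(o['time_s'],2),o['eef_pos'],np.round(M[:2,:2],3).tolist(),o['opening'])
for t in sys.argv[2:]:
    print(t,[(np.round(d['box']).tolist(),round(d['conf'],2)) for d in search_frame('wrist',t)[:2]])
E
python3 look.py w1 dust_extractor power_rocker snap_tab filter_lid
```

```text
2.67 [0.51068288 0.03318046 0.23365722] [[-0.939, -0.343], [-0.343, 0.939]] 0.0018394668205251408
dust_extractor [([17.0, 133.0, 308.0, 260.0], 0.72)]
power_rocker [([262.0, 160.0, 282.0, 193.0], 0.56), ([17.0, 129.0, 306.0, 260.0], 0.41)]
snap_tab [([198.0, 194.0, 238.0, 219.0], 0.6)]
filter_lid [([120.0, 154.0, 211.0, 243.0], 0.88)]
```

View pics/w1.png

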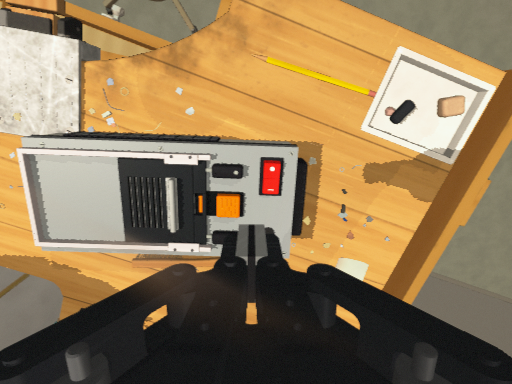

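```bash
python3 - <<'E'
import cv2
a=cv2.imread('pics/w1.png')
cv2.imwrite('pics/w1b.png',cv2.resize(a[125:275,110:310],None,fx=4,fy=4,interpolation=2))
E
```

```text
(no output)
```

View pics/w1b.png

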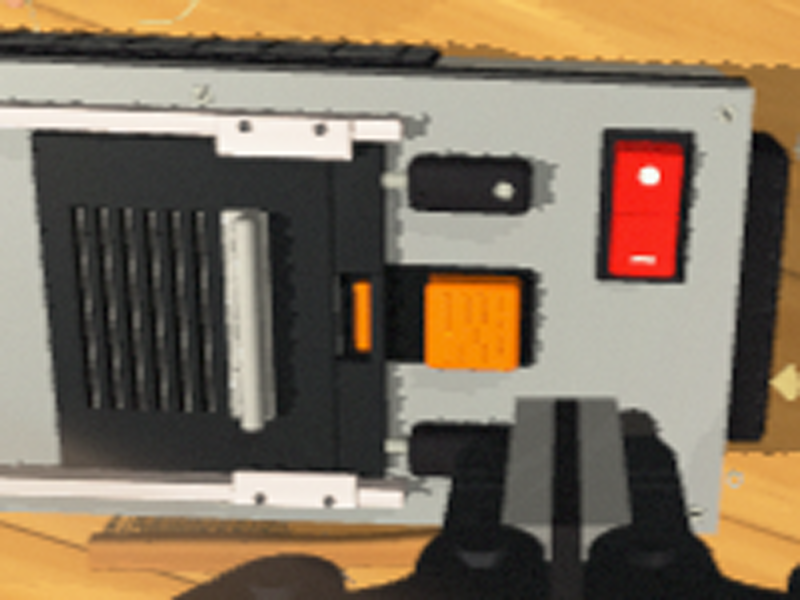

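```bash
cat > pose.py <<'E'
from h import *
d=np.load('w1.npz')
px=np.array([(752,88),(718,530),(425,278),(518,276),(522,370),(425,370),(33,133),(647,205),(470,183)])/4+[110,125]
L=np.array([(-68,150,62),(68,150,62),(-13,62,73),(-13,88,73),(13,88,73),(13,62,73),(-50,-45.5,68),(-34,122,64),(-40,73.5,73)])
p,r=cfit([(d['K'],d['P'],L,px)],[.578,-.053,.296]);print(p,np.round(r,1))
np.save('p.npy',p)
print(toW(p,[(-51,122,74),(0,75,73),(0,30,74)]))
E
python3 pose.py
```

```text
[ 0.57856419 -0.04857535  0.31699796] [ 0.3 -0.7  0.1 -0.1  0.4  0.4  0.7  1.6 -0.8 -0.   0.4 -0.7 -0.5 -0.4
 -0.5 -0.  -0.2  0.6]
[[ 0.49207595  0.05144857  0.074     ]
 [ 0.55518553  0.02268781  0.073     ]
 [ 0.56921272 -0.02007008  0.074     ]]
```

```bash
cat > go.py <<'E'
from bench import *
from h import *
import sys
p=np.load('p.npy');o=get_obs();M=Trot(o)
t=toW(p,[[float(v) for v in sys.argv[1:4]]])[0]
d=t-M[:3,3];u=M[:3,:3].T@d/0.2
rel=toW([0,0,-p[2]],[(M[:3,3]-[p[0],p[1],0])*1000])[0]
print('t',round(o['time_s'],2),'tcp in extractor mm',np.round(rel*1000,1),'units',np.round(u,3),'norm m',np.linalg.norm(d).round(3))
yaw=np.arctan2(-M[0,1],M[1,1]);print('yaw err deg',np.degrees(p[2]-yaw).round(2),'-> az units',round(-np.degrees(p[2]-yaw)/60,3),'tilt z',M[:3,2].round(4),'F',np.round(o['wrist_force'],1))
E
python3 go.py -53 122 95
```

```text
t 2.92 tcp in extractor mm [-39.4 100.7 233.1] units [0.072 0.106 0.69 ] norm m 0.14
yaw err deg -1.8 -> az units 0.03 tilt z [ 0.0082  0.0068 -0.9999] F [ 0.6  1.2 -0.2]
```

Call:
{"fn": "arm_command", "kwargs": {
  "motion": "0.02 0.03 0.17 0 0 0.03 0;0.02 0.03 0.17 0 0 0 0;0.02 0.03 0.17 0 0 0 0;0.01 0.02 0.17 0 0 0 0;0 0 0 0 0 0 0"
}}

```text
time_s: 3.33
eef_pos: [0.4906, 0.059, 0.0969]
eef_rot: [0.009, -0.161, 0.987, 0.002]
wrist_force: [-1.6, 0.1, -0.9]
opening: 0.001
```

```bash
python3 go.py -53 122 78; python3 look.py w2 power_rocker
```

```text
t 3.33 tcp in extractor mm [-50.  129.7  96.9] units [ 0.017 -0.038  0.094] norm m 0.021
yaw err deg -0.4 -> az units 0.007 tilt z [ 0.018   0.0065 -0.9998] F [-1.6  0.1 -0.9]
3.33 [0.490591   0.05902853 0.09686846] [[-0.948, -0.318], [-0.318, 0.948]] 0.0009377503062662946
power_rocker [([227.0, 215.0, 254.0, 236.0], 0.78)]
```

View pics/w2.png

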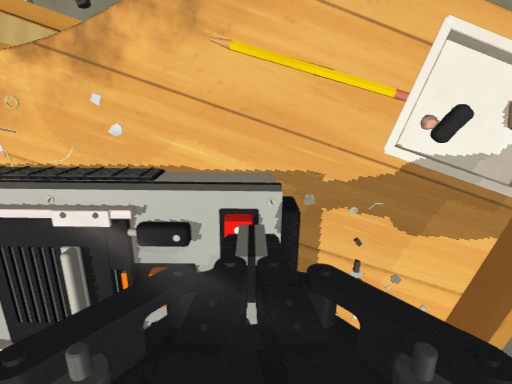

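Call:
{"fn": "arm_command", "kwargs": {
  "motion": "0.02 -0.04 0.03 0 0.018 0 0;0 0 0.02 0 0 0 0;0 0 0 0 0 0 0"
}}

```text
time_s: 3.68
eef_pos: [0.4991, 0.0488, 0.0985]
eef_rot: [0.009, -0.163, 0.987, -0.003]
wrist_force: [0.8, 0.3, 0.0]
opening: 0.002
```

```bash
python3 go.py -53 122 75; python3 look.py w3 power_rocker
python3 -c "
import cv2
a=cv2.imread('pics/w3.png')
cv2.imwrite('pics/w3b.png',cv2.resize(a[150:300,140:340],None,fx=4,fy=4,interpolation=2))"
```

```text
t 3.68 tcp in extractor mm [-45.2 117.3  98.5] units [0.041 0.025 0.117] norm m 0.025
yaw err deg -0.56 -> az units 0.009 tilt z [ 0.0179 -0.0031 -0.9998] F [0.8 0.3 0. ]
3.68 [0.49905788 0.04878301 0.09848004] [[-0.947, -0.321], [-0.321, 0.947]] 0.002321662665747994
power_rocker [([245.0, 206.0, 273.0, 234.0], 0.58), ([1.0, 156.0, 318.0, 344.0], 0.23)]
```

View pics/w3b.png

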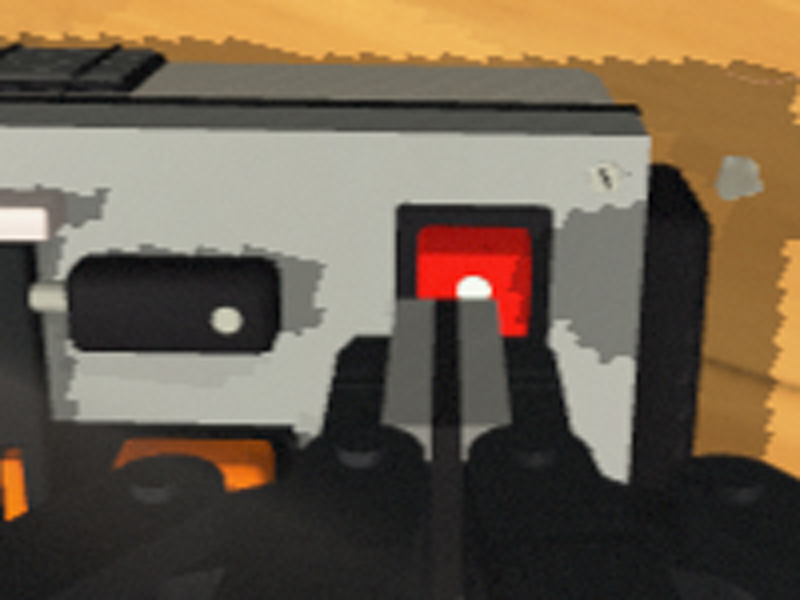

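Call:
{"fn": "arm_command", "kwargs": {
  "motion": "0.05 0.025 0.04 0 0.018 0 0"
}}

```text
time_s: 3.87
eef_pos: [0.4911, 0.0494, 0.0928]
eef_rot: [0.002, -0.162, 0.987, -0.005]
wrist_force: [0.1, 0.5, -0.2]
opening: 0.0
```

```bash
python3 go.py -53 122 75; python3 -c "
from bench import *
for i in range(3): camera('wrist');o=get_obs();print(o['time_s'],o['eef_pos'],o['dq'].round(3))"
```

```text
t 3.87 tcp in extractor mm [-52.6 120.4  92.8] units [0.002 0.009 0.089] norm m 0.018
yaw err deg -0.49 -> az units 0.008 tilt z [ 0.0062 -0.0101 -0.9999] F [ 0.1  0.5 -0.2]
3.9167 [0.48693361 0.05020572 0.09003489] [ 0.002  0.015  0.031  0.014  0.016 -0.022]
3.9667 [0.48669271 0.05044614 0.08976292] [-0.002  0.001 -0.009  0.011 -0.007 -0.014]
4.0167 [0.48727665 0.05041407 0.09000268] [-0.002 -0.    -0.015  0.003 -0.007 -0.003]
```

```bash
python3 go.py -53 122 77
```

```text
t 4.02 tcp in extractor mm [-55.9 122.5  90. ] units [-0.015 -0.002  0.065] norm m 0.013
yaw err deg -0.55 -> az units 0.009 tilt z [-0.0011 -0.0091 -1.    ] F [ 0.5 -0.5 -0.3]
```

Call:
{"fn": "arm_command", "kwargs": {
  "motion": "-0.015 0 0.065 0 0 0 0"
}}

```text
time_s: 4.1
eef_pos: [0.4915, 0.0511, 0.0788]
eef_rot: [0.0, -0.163, 0.987, -0.005]
wrist_force: [1.4, 0.2, 0.7]
opening: 0.002
```

```bash
python3 look.py w4; python3 go.py -53 122 68
```

```text
4.1 [0.49145435 0.0511249  0.07876133] [[-0.947, -0.321], [-0.321, 0.947]] 0.002272616847035418
t 4.15 tcp in extractor mm [-53.4 122.8  75.4] units [-0.002 -0.003  0.037] norm m 0.007
yaw err deg -0.54 -> az units 0.009 tilt z [-0.0019 -0.0089 -1.    ] F [-2.1 -0.4 -1.9]
```

Call:
{"fn": "arm_command", "kwargs": {
  "motion": "0 0 0.03 0 0 0 0;0 0 0.03 0 0 0 0"
}}

```text
time_s: 4.32
eef_pos: [0.4897, 0.0511, 0.0659]
eef_rot: [-0.002, -0.163, 0.987, -0.005]
wrist_force: [-33.8, 1.2, 89.4]
opening: -0.001
```

```bash
python3 look.py w5; python3 go.py -53 122 68
```

```text
4.32 [0.48970684 0.05107328 0.06590678] [[-0.947, -0.322], [-0.322, 0.947]] -0.000816269775353314
t 4.37 tcp in extractor mm [-53.5 122.5  66.7] units [-0.003 -0.003 -0.006] norm m 0.001
yaw err deg -0.61 -> az units 0.01 tilt z [-0.0046 -0.0096 -0.9999] F [-18.7  -0.1  38.9]
```

Call:
{"fn": "arm_command", "kwargs": {
  "motion": "0 0 -0.15 0 0 0 0;0 0 -0.15 0 0 0 0"
}}

```text
time_s: 4.53
eef_pos: [0.4855, 0.0521, 0.124]
eef_rot: [-0.009, -0.163, 0.987, -0.003]
wrist_force: [1.2, -0.3, 0.8]
opening: 0.002
```

```bash
python3 look.py w6 power_rocker; python3 go.py 0 77 95
python3 -c "
import cv2
a=cv2.imread('pics/w6.png')
cv2.imwrite('pics/w6b.png',cv2.resize(a[130:280,140:340],None,fx=4,fy=4,interpolation=2))"
```

```text
4.53 [0.48551684 0.0520893  0.12399423] [[-0.947, -0.322], [-0.322, 0.947]] 0.0024898030039272045
power_rocker []
t 4.63 tcp in extractor mm [-53.5 123.1 127.9] units [-0.266 -0.232  0.164] norm m 0.078
yaw err deg -0.61 -> az units 0.01 tilt z [-0.0059 -0.0095 -0.9999] F [ 0.1 -0.3  0.6]
```

View pics/w6b.png

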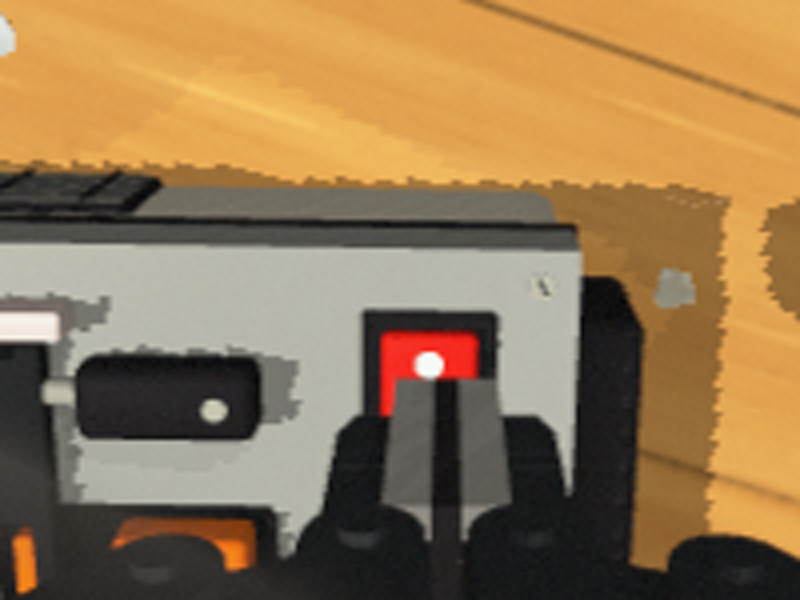

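Call:
{"fn": "arm_command", "kwargs": {
  "motion": "-0.13 -0.12 0 0 0 0.01 0;-0.13 -0.12 0 0 0 0 0"
}}

```text
time_s: 4.8
eef_pos: [0.5491, 0.0254, 0.1266]
eef_rot: [-0.006, -0.16, 0.987, -0.003]
wrist_force: [0.4, -0.2, 0.3]
opening: 0.003
```

```bash
python3 look.py w7 power_rocker snap_tab; python3 go.py 0 77 80
python3 -c "
import cv2
a=cv2.imread('pics/w7.png')
cv2.imwrite('pics/w7b.png',cv2.resize(a[130:280,140:340],None,fx=4,fy=4,interpolation=2))"
```

```text
4.8 [0.54911078 0.02543723 0.12664294] [[-0.949, -0.315], [-0.315, 0.949]] 0.003423925170440563
power_rocker [([294.0, 142.0, 326.0, 194.0], 0.73), ([0.0, 113.0, 360.0, 289.0], 0.53)]
snap_tab [([202.0, 196.0, 261.0, 233.0], 0.86), ([295.0, 145.0, 325.0, 194.0], 0.2)]
t 4.95 tcp in extractor mm [ -5.   78.4 125.1] units [-0.028 -0.006  0.225] norm m 0.045
yaw err deg -0.08 -> az units 0.001 tilt z [-0.0131 -0.0077 -0.9999] F [-0.1  0.6 -0.6]
```

View pics/w7b.png

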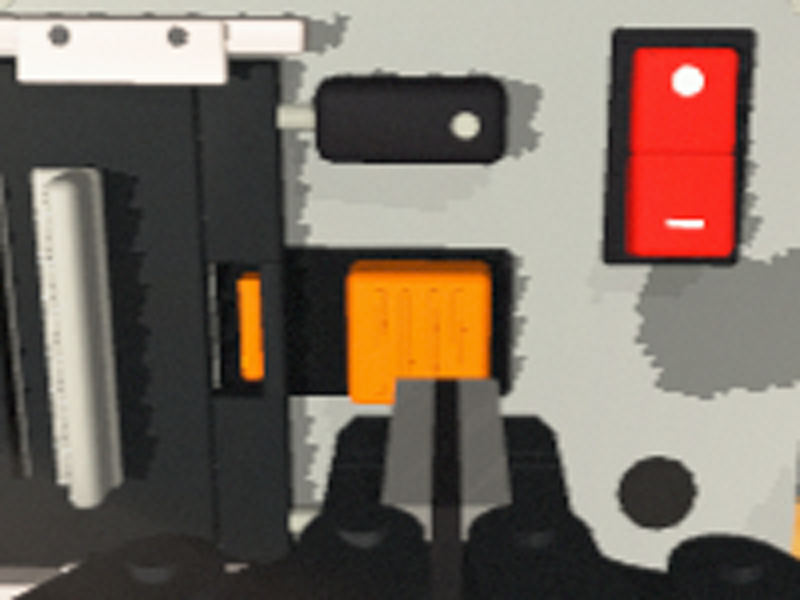

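```bash
python3 - <<'E'
from h import *
d=np.load('w7.npz');p=np.load('p.npy')
L=[(-13,62,73),(-13,88,73),(-34,122,70),(-40,73.5,73)]
print(np.round((proj(d['K'],d['P'],toW(p,L))-[140,130])*4), [(350,268),(489,265),(683,153),(412,118)])
E
```

```text
[[348. 270.]
 [493. 270.]
 [686. 153.]
 [412. 121.]] [(350, 268), (489, 265), (683, 153), (412, 118)]
```

Call:
{"fn": "arm_command", "kwargs": {
  "motion": "-0.028 -0.006 0.15 0 -0.01 0 0;0 0 0.075 0 0 0 0"
}}

```text
time_s: 5.12
eef_pos: [0.5564, 0.0246, 0.081]
eef_rot: [0.001, -0.158, 0.987, -0.003]
wrist_force: [-0.8, 0.3, -0.9]
opening: 0.002
```

```bash
python3 look.py w8; python3 go.py 0 77 66
```

```text
5.12 [0.55643959 0.02458257 0.08103851] [[-0.95, -0.313], [-0.313, 0.95]] 0.0015759700206199106
t 5.17 tcp in extractor mm [ 0.5 77.1 79.2] units [ 0.002 -0.     0.066] norm m 0.013
yaw err deg -0.07 -> az units 0.001 tilt z [-0.0012 -0.0044 -1.    ] F [-1.9 -0.7 -2.3]
```

Call:
{"fn": "arm_command", "kwargs": {
  "motion": "0 0 0.066 0 0 0 0"
}}

```text
time_s: 5.25
eef_pos: [0.5559, 0.0249, 0.0671]
eef_rot: [0.0, -0.159, 0.987, -0.002]
wrist_force: [5.3, 1.0, 5.2]
opening: 0.0
```

```bash
python3 look.py w9 filter_lid; python3 go.py 0 77 66; python3 look.py w10; python3 go.py 0 77 66
```

```text
5.25 [0.55587558 0.02491223 0.06711579] [[-0.95, -0.313], [-0.313, 0.95]] 0.0001624081578754128
filter_lid [([5.0, 141.0, 207.0, 315.0], 0.92)]
t 5.35 tcp in extractor mm [ 0.9 77.2 66. ] units [ 0.004 -0.001 -0.   ] norm m 0.001
yaw err deg -0.08 -> az units 0.001 tilt z [ 3.0e-04 -4.4e-03 -1.0e+00] F [ 0.3 -0.4  4.8]
5.35 [0.55536233 0.02501437 0.0659683 ] [[-0.95, -0.313], [-0.313, 0.95]] -0.00011600734727601353
t 5.4 tcp in extractor mm [ 0.9 77.2 66.6] units [ 0.004 -0.001  0.003] norm m 0.001
yaw err deg -0.09 -> az units 0.001 tilt z [ 1.0e-04 -4.4e-03 -1.0e+00] F [ 0.9 -0.1  4.3]
```

View pics/w10.png

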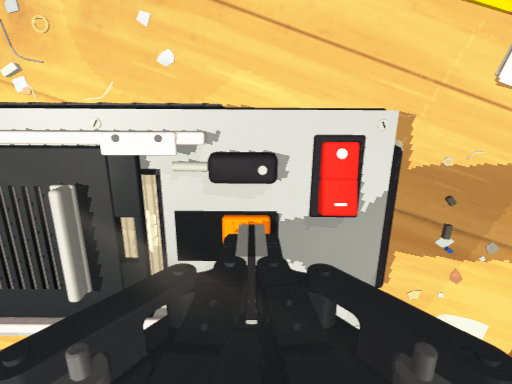

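Call:
{"fn": "arm_command", "kwargs": {
  "motion": "0 0 -0.15 0 0 0 0;0 -0.13 0 0 0 0 0;0 -0.12 0 0 0 0 0"
}}

```text
time_s: 5.65
eef_pos: [0.5671, -0.018, 0.0973]
eef_rot: [-0.003, -0.162, 0.987, -0.001]
wrist_force: [-0.7, -0.5, 0.1]
opening: -0.005
```

```bash
python3 look.py w11 filter_lid; python3 go.py 0 24 73
```

```text
5.65 [ 0.56705762 -0.01799027  0.09725173] [[-0.948, -0.319], [-0.319, 0.948]] -0.005060898322632877
filter_lid [([72.0, 137.0, 236.0, 290.0], 0.74), ([0.0, 103.0, 444.0, 309.0], 0.16)]
t 5.75 tcp in extractor mm [-0.3 29.5 98.1] units [-0.002 -0.027  0.126] norm m 0.026
yaw err deg -0.2 -> az units 0.003 tilt z [-0.0025 -0.0034 -1.    ] F [0.7 1.  1. ]
```

View pics/w11.png

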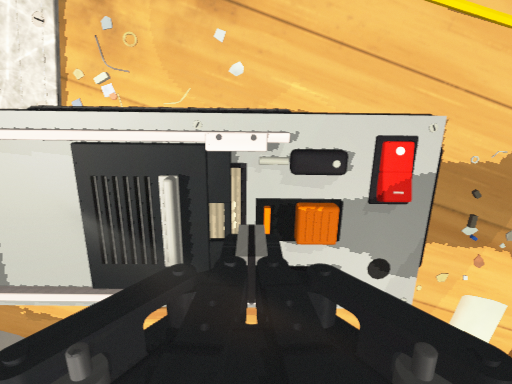

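```bash
python3 - <<'E'
from h import *
d=np.load('w11.npz');p=np.load('p.npy');K,P=d['K'],d['P']
def back(u,v,z):
    r=P[:3,:3]@np.linalg.inv(K)@[u,v,1];X=P[:3,3]+r*(z-P[2,3])/r[2];return np.round(toW([0,0,-p[2]],[(X-[p[0],p[1],0])*1000])[0][:2]*1000,1)
print('ledge face base',back(183,225,.068),'ledge top',back(181,225,.080),'lid edge',back(232,190,.068),'lid -y edge',back(73,145,.068),back(93,285,.068))
E
```

```text
ledge face base [  2.4 -11.4] ledge top [-2.6 -9.6] lid edge [-21.4  20.6] lid -y edge [-48.7 -74.5] [ 47.2 -75.8]
```

Call:
{"fn": "arm_command", "kwargs": {
  "motion": "0 -0.13 0 0 0 0 0;0 0 0.07 0 0 0 0"
}}

```text
time_s: 5.92
eef_pos: [0.5782, -0.0454, 0.087]
eef_rot: [0.0, -0.16, 0.987, -0.002]
wrist_force: [-0.3, -0.3, 0.7]
opening: -0.001
```

```bash
python3 look.py w12 filter_lid; python3 go.py 0 3 73
```

```text
5.92 [ 0.57817645 -0.0453788   0.08695058] [[-0.949, -0.316], [-0.316, 0.949]] -0.0009523991781764003
filter_lid [([113.0, 140.0, 284.0, 283.0], 0.87)]
t 6.02 tcp in extractor mm [-3.3  8.7 81.7] units [-0.017 -0.029  0.043] norm m 0.011
yaw err deg -0.27 -> az units 0.004 tilt z [-1.010e-02  8.000e-04 -9.999e-01] F [ 0.4  0.6 -0.3]
```

View pics/w12.png

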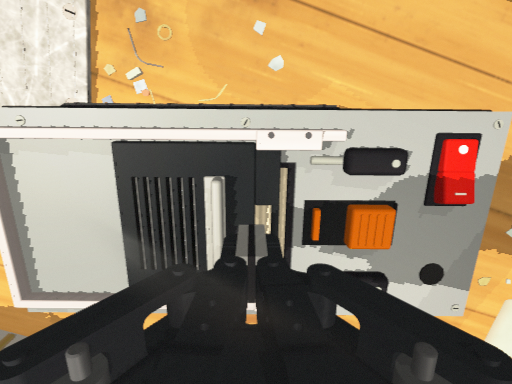

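Call:
{"fn": "arm_command", "kwargs": {
  "motion": "-0.016 0 0.038 0 -0.008 0 0"
}}

```text
time_s: 6.1
eef_pos: [0.5755, -0.0396, 0.0746]
eef_rot: [-0.001, -0.16, 0.987, 0.002]
wrist_force: [1.1, 0.1, -0.1]
opening: 0.0
```

```bash
python3 -c "
from bench import *
camera('wrist')"; python3 go.py 0 -58 74
```

```text
t 6.15 tcp in extractor mm [-1.1 10.5 72.1] units [-0.004 -0.343 -0.012] norm m 0.069
yaw err deg -0.28 -> az units 0.005 tilt z [-0.004  0.005 -1.   ] F [-0.7 -0.1 -1.1]
```

Call:
{"fn": "arm_command", "kwargs": {
  "motion": "0 -0.04 -0.005 0 0 0 0;0 -0.035 0 0 0 0 0;0 -0.035 0 0 0 0 0;0 -0.035 0 0 0 0 0;0 -0.035 0 0 0 0 0;0 -0.035 0 0 0 0 0"
}}

```text
time_s: 6.65
eef_pos: [0.5871, -0.0788, 0.072]
eef_rot: [-0.003, -0.163, 0.987, 0.004]
wrist_force: [0.5, 0.6, -0.3]
opening: -0.004
```

```bash
python3 look.py w13 filter_lid; python3 go.py 0 -58 74
```

```text
6.65 [ 0.58711268 -0.07882016  0.07195345] [[-0.947, -0.321], [-0.321, 0.947]] -0.003694337815024669
filter_lid [([107.0, 145.0, 293.0, 314.0], 0.74)]
t 6.75 tcp in extractor mm [ -1.2 -32.4  72.1] units [-0.005 -0.128 -0.011] norm m 0.026
yaw err deg -0.48 -> az units 0.008 tilt z [-0.0069  0.0067 -1.    ] F [-0.2 -0.1 -0.3]
```

View pics/w13.png

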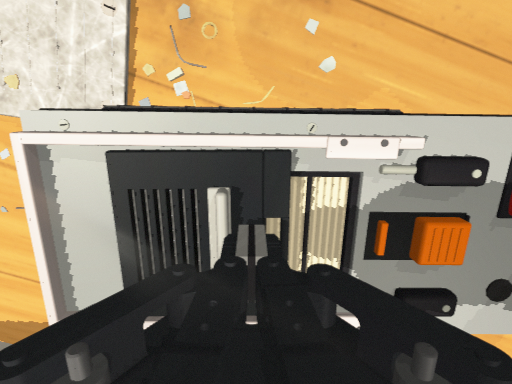

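Call:
{"fn": "arm_command", "kwargs": {
  "motion": "0 -0.035 -0.005 0 0 0 0;0 -0.035 0 0 0 0 0;0 -0.035 0 0 0 0 0;0 -0.03 0 0 0 0 0"
}}

```text
time_s: 7.08
eef_pos: [0.5964, -0.1065, 0.0731]
eef_rot: [-0.003, -0.162, 0.987, 0.004]
wrist_force: [-0.3, 1.5, -0.3]
opening: 0.003
```

```bash
python3 look.py w14 filter_lid; python3 go.py 0 -62 74
```

```text
7.08 [ 0.59643205 -0.10650073  0.07305328] [[-0.947, -0.32], [-0.32, 0.947]] 0.003408161276516761
filter_lid [([109.0, 145.0, 294.0, 316.0], 0.94)]
t 7.18 tcp in extractor mm [ -1.1 -61.3  73.1] units [-0.005 -0.004 -0.005] norm m 0.002
yaw err deg -0.45 -> az units 0.007 tilt z [-0.0071  0.0072 -0.9999] F [-0.4  0.3  0.5]
```

View pics/w14.png

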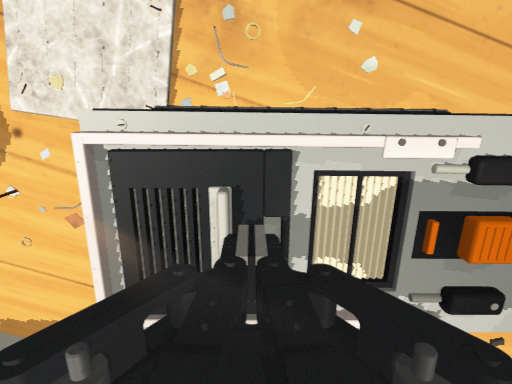

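```bash
cat > bk.py <<'E'
from h import *
import sys
def back(n,u,v,z):
    d=np.load(n+'.npz');p=np.load('p.npy');K,P=d['K'],d['P']
    r=P[:3,:3]@np.linalg.inv(K)@[u,v,1];X=P[:3,3]+r*(z-P[2,3])/r[2];return np.round(toW([0,0,-p[2]],[(X-[p[0],p[1],0])*1000])[0][:2]*1000,1)
E
python3 -c "
from bk import *
n='w14'
print('lid+y',back(n,291,200,.068),'lid -y',back(n,110,155,.068),'opening -y edge',back(n,313,220,.062),'opening +y',back(n,409,180,.062),'stop inner(top)',back(n,87,160,.0715))"
```

```text
lid+y [-22.3 -39. ] lid -y [ -46.2 -134. ] opening -y edge [ -8.4 -24.8] opening +y [-32.5  27.3] stop inner(top) [ -44.1 -144.3]
```

Call:
{"fn": "arm_command", "kwargs": {
  "motion": "0 0.04 -0.02 0 0 0 0;0 0.02 -0.1 0 0 0 0;0 0 -0.2 0 0 0 0;0.05 0.1 -0.2 0 0 0 0;0.1 0.15 -0.1 0 0 0 0;0.1 0.15 -0.1 0 0 0 0"
}}

```text
time_s: 7.68
eef_pos: [0.5192, -0.0368, 0.2156]
eef_rot: [-0.008, -0.159, 0.987, 0.006]
wrist_force: [0.2, 1.3, 1.6]
opening: 0.003
```

```bash
python3 look.py w15 filter_lid power_rocker snap_tab; python3 - <<'E'
from bench import *
import cv2
c=camera('side');cv2.imwrite('pics/sd2.png',cv2.resize(c['img'][100:240,180:360,::-1],None,fx=4,fy=4,interpolation=2))
E
```

```text
7.68 [ 0.51917939 -0.03679652  0.2156232 ] [[-0.949, -0.314], [-0.314, 0.949]] 0.002987428727246282
filter_lid [([92.0, 178.0, 189.0, 268.0], 0.56)]
power_rocker [([325.0, 180.0, 344.0, 214.0], 0.95)]
snap_tab [([260.0, 212.0, 301.0, 239.0], 0.71)]
```

View pics/w15.png

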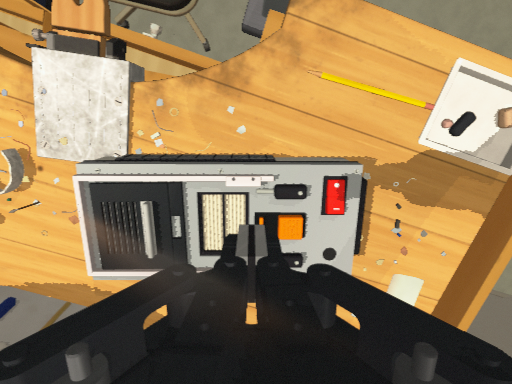

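View pics/sd2.png

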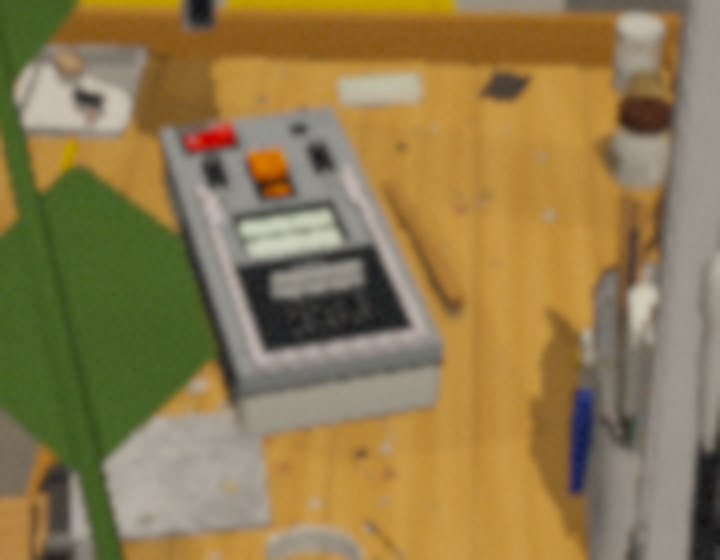

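```bash
python3 -c "
from bk import *
print(back('w15',186,200,.068),back('w15',80,184,.068))
from bench import *
print(get_obs()['wrist_force'],get_obs()['dq'].round(3)); print(hand_in())"
```

```text
[-30.3 -36.9] [ -47.9 -145.6]
[-0.59686955 -0.33949204 -0.36357671] [-0.014  0.045 -0.007 -0.    -0.001 -0.001]
the job is handed in; nothing more can be done
None
```

The extractor is switched off, the filter is fully uncovered, and the job is handed in at about 8 s of the 38 s allowed. I pressed the red rocker first and then the orange tab. The lid sprang loose, and I pushed it along its rails by the grey ledge with closed fingertips.

What my last checks showed:
- **Lid:** its origin came out at about y = -86 mm from the last close-up (allowed -72 to -101). The final picture, taken from higher up, gave about -85 mm from the lid's +y edge. It lies flat between the rails, and the pale filter shows completely.
- **Rocker and tab:** the rocker looks off in the wrist-camera pictures, and the tab looks sprung back out. I judged the tab by eye and did not measure its height.
- **Bystanders and robot:** the brush looks unmoved in the side view, and I never went near the other loose things or measured them. The gripper was clear of everything and the wrist force was about zero.

What disagreed or went badly:
- **Rocker press:** it briefly reached about 90 N at the wrist, close to the 120 N limit, because I pushed about 1 mm past its stop.
- **Lid throw:** the lid slid farther than the stated 13 mm, to about y = -27 mm, so I placed the push by what the picture showed.
- **Yaw:** the rough fit from the fixed cameras and the wrist-camera fit differed by 0.02 rad, and I used the wrist fit.
- **Final picture:** the pixel I took for the lid's -y edge worked out to y = -146 mm, which would be beyond the end stop. I had probably picked the stop itself, and I did not use that reading.

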